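# Tip the lantern's solar flap over and press the bulb home

## Task

It is getting dark: tip the lantern's little solar flap up off the bulb, past the point where it springs over by itself onto its open stop, then press the loose bulb straight down until it is fully home in its brass socket. Be gentle, for the flap and the glass bulb break if they are forced, and leave the other things on the shelf where they are.

Things in the scene. Friction and masses are not known exactly. Their poses are not given: they have to be found in the camera images.
- lantern: Squat orange solar lantern, fixed to the shelf: round base 190 mm across, flat deck 50 mm above the shelf carrying a brass socket with a frosted bulb and a steel bracket with the flap. Origin: centre of its underside. +z up, +x from the bulb towards the flap's hinge, y along the hinge. Bulb axis: vertical at x = -20 mm, y = 0. Flap and bracket are centred on y = 0.
- hinge_nominal (a point): Nominal middle of the flap's hinge line, fixed in the lantern's frame at x +35 mm, 110 mm above the shelf. The height is true, but the bracket is clamped up to 15 mm nearer or farther along lantern x, which is not reported: feel for the flap. The flap is a plate 80 mm long from the hinge, 90 mm wide, 5 mm thick, white below, dark blue solar cells above.
- flap (a joint): Flap angle, rad. 0: closed stop, leaning 40 degrees over the bulb, free edge 171 mm above the shelf, 51 mm from the hinge to lantern -x. Grows as it tips over to +x; upright 0.70; a spring drives it back below about 0.84, above that on to its open stop at 1.08. Its edge lifts along an arc: a level push can jam by friction, up and over goes with 3 to 7 N, less nearer the snap. Hard stops; it breaks at 20 N.
- bulb_nominal (a point): Nominal top of the bulb when bulb is 0, fixed in the lantern's frame, 122 mm above the shelf on the bulb's axis. The sideways place is true, but the socket sits up to 8 mm higher or lower, which is not reported: feel for the glass. The glass is 50 mm across with a slightly domed top, widest 15 mm below its top.
- bulb (a joint): How far (m) the bulb is pushed down into its socket: starts at 0 to 0.003, fully home at a hard stop at 0.009 (top 9 mm lower than at 0). It slides with a steady drag of about 6 N and stays where it is left; at the stop a preloaded contact spring takes over: beyond 12 N it gives 1 mm per 10 N and springs back, uncounted. The glass breaks at 25 N.
- schoty: Teak counting frame with two-tone beads lying flat, 150 x 220 x 18 mm; origin under its centre. Leave alone.
- spare_bulb: Clear spare glass bulb in an open cardboard box 90 x 56 x 30 mm (bulb's top 52 mm high); origin under the centre. Leave alone.
- torch: Yellow plastic torch lying along its x, 150 x 44 x 44 mm; origin under its middle. Leave alone.
- padlock: Steel padlock lying flat, body 40 x 45 x 20 mm with a shackle reaching 50 mm to +x; origin under the body's centre. Leave alone.
- minibus: Painted tin toy minibus along its x, 122 x 52 x 61 mm; origin under its centre. Leave alone.

How it is judged (in metres and radians):
On the way, in this order (a step that is already met when the one before it is completed fails the run):
1. the flap has sprung over onto its open stop while the bulb still stands proud (value of joint flap above 1.03 rad and value of joint bulb below 0.006 m), for 0.2 s.
2. the bulb is pressed home (value of joint bulb above 0.0077 m), for 0.2 s.
At the end, for the whole second after the job is handed in: The flap rests still on its open stop (joint above 1.03 rad) and the bulb is home within 1.3 mm of its stop (joint above 7.7 mm) (value of joint flap above 1.03 rad and value of joint bulb above 0.0077 m and velocity of joint flap between -0.05 and 0.05 rad/s); the robot touches nothing.
It fails at once if the flap is forced (more than 20 N) (contact force between any of the fingers, the arm and flap above 20 N).
It fails at once if the bulb is forced (more than 25 N) (contact force between the fingers and bulb above 25 N).
It fails at once if another thing on the shelf is moved more than 15 mm (distance of any of schoty, spare_bulb, torch, padlock, minibus from where it was at the start of the episode above 0.015 m).
It also fails if it takes over 48 s, if anything falls off the work surface, if the arm or the gripper's body presses on something with over 40 N, if the wrist force passes 120 N, or if a joint passes its speed limit or range.

## Robot

A 6-joint arm with a two-finger parallel gripper is mounted at the origin on the work surface. World frame = base frame: x ahead of the robot, y to its left, z up, the work surface at z = 0. Lengths are in mm, angles in rad, forces in N, time in s.
With the tool pointing down it reaches from about 275 to 750 mm from the base axis. Payload 10.2 kg.
Tool frame: the origin (TCP) lies midway between the tips of the shut fingers; the grasp point (between the pads) lies 19 mm behind it; z points along the fingers, y is the direction in which the jaws open and shut (so a half turn about z gives the same grasp; the last joint's range is limited). The gripper opens to 85 mm and grips with 20 to 120 N. Pads are 22 mm wide; open, the fingers measure 114 mm over their backs; the gripper's body (76 mm by 85 mm) begins 54 mm behind the grasp point. The pads swing forward as they close: fully open they stand 13 mm farther back than shut.
Start: joints at [-1.572, 0.313, 1.498, -0, 1.331, -0.223], TCP at [115.479, -512.148, 231.294] pointing down, gripper open.
Joint ranges: [-2.94, 2.94], [-0.97, 2.17], [0.19, 2.56], [-1.23, 4.37], [0.02, 3.11], [-2.88, 2.88]. Speed limits (rad/s): [2.39, 2.39, 3.01, 3.14, 3.14, 3.14].

## Interface

Orientations are given as a unit quaternion [w, x, y, z].
In Python, from rig import ctrl gives the robot as it stands.
- The arm moves only by the tool carry_out, never from a script. Its argument "plan" is a list of rows, each a list of 3 entries, a list of its own where there are three numbers: the finger opening in mm, from 0 to 85.4, then the shift along the tool's x, y, z in mm, then the turn, a rotation vector about the tool's x, y, z in units of 6 degrees (1.0 is 6 degrees). In form: [[grip, [x, y, z], [ax, ay, az]], ...]. A call has 1 to 20 rows; each row shifts and turns the commanded pose from where the row before left it, along the tool's axes as they then stand; what a row does not reach is not made up. A row lasts 1/12 s, in which the tool goes at most 41.7 mm and 7.16 degrees, less where a joint would pass 70% of its speed; a pose out of reach is approached as far as the arm can. A call with a gripper value outside its range is refused whole. The fingers move at their own pace and stop on an object; "grip_force" is the grip in N (left out, the last holds). Time passes only in rows, so rows that do not move let the fingers close. It gives the time, the measured TCP pose, the force and the opening at its end, in the units of the state.
- ctrl.sense(): the state, without advancing time (a new reading comes with each control period).
- ctrl.capture(name): name is "scene" or "top" or "wrist"; returns a dict with "color" (400x640x3 uint8, blue, green, red), "range_z" (400x640 float32, mm along the optical axis (not along the pixel's ray), 0 where there is no reading), "fx", "fy", "cx", "cy" (pixels), "dist_coeffs" ([k1, k2, p1, p2, k3] as OpenCV has them; the pictures are not rectified), "cam_to_world" (4x4, takes a point from camera to world coordinates); the wrist camera has in their place "tool_from_camera" (4x4, takes a point from camera to tool coordinates, whose origin is the TCP and whose axes are the flange's). Camera axes: x right, y up, looking along -z (the intrinsics and any distortion apply to the point x, -y, -z); pixel columns grow to the right and rows downward; lengths in mm; the calibration is good to about 2 mm. A picture is of the moment at which its call begins: read the wrist's pose just before it.
- ctrl.finish_job(): hands the job in, once; it reports no verdict.
The state is a dict: "time_s": time; "joints": joint angles; "dq": joint speeds; "tau": joint torques, N m; "eef_pos": TCP position; "ee_rot": TCP orientation; "force": force on the tool from outside, world axes, zero at the start; "wrist_torque": the same for the moment, N m; "grip_width": opening from 0.0 (shut) to 1.0 (fully open).
Only numpy, scipy, OpenCV 4.12 (cv2) and the standard library are available. Lean on these libraries where they do the work, as an engineer would, in place of code of your own. Each camera call takes 0.05 s, during which the arm holds its last target.

## Working session

There is one attempt and no reset: what is moved stays moved. The work goes in short steps, Python scripts to look and compute and a tool call to move; the robot and the scene stay as the last step left them, time stands still between calls to the robot, and variables do not carry over. Pictures are saved under pics/ and viewed, and the job is handed in when it is done.

Besides the shell and the picture viewer there is one more tool, called after ">>>" as a command line: name --argument value ..., lists and objects as JSON in quotes. carry_out: Moves the arm, as the interface text tells. Its arguments: {"type":"object","properties":{"plan":{"type":"array"},"grip_force":{"type":"number"}},"required":["plan"]}

```bash
ls; mkdir -p pics
python3 - <<'E'
from rig import ctrl
import cv2,numpy as np,pickle
s=ctrl.sense();print(s)
d={}
for n in("scene","top","wrist"):
    c=ctrl.capture(n);d[n]=c;cv2.imwrite(f"pics/{n}0.png",c["color"])
    print(n,{k:np.round(v,3).tolist() for k,v in c.items() if k not in("color","range_z")},(c["range_z"]>0).mean())
d["s"]=s
pickle.dump(d,open("cap0.pkl","wb"))
E
```

```text
pics
{'time_s': 0.0, 'joints': array([-1.57238219e+00,  3.13449286e-01,  1.49841445e+00,  1.47651653e-05,
        1.33098721e+00, -2.23386007e-01]), 'dq': array([-0.00081072, -0.00077246,  0.0004045 ,  0.00172781,  0.00107597,
        0.00028004]), 'tau': array([-5.14500916e-04, -4.12266684e+01, -2.59749091e+01, -1.99722881e-04,
        4.08172622e-03,  1.41187567e-05]), 'eef_pos': array([ 115.49202258, -511.88866049,  230.74395791]), 'ee_rot': array([-6.24361773e-04,  9.93856885e-01,  1.10671120e-01,  7.77454574e-05]), 'force': array([ 1.33414901,  0.33303494, -0.56943902]), 'wrist_torque': array([-0.00075443, -0.02333126,  0.05541909]), 'grip_width': 1.0002771307135971}
scene {'fx': 499.754, 'fy': 499.754, 'cx': 313.952, 'cy': 198.165, 'dist_coeffs': [-0.085, 0.0, 0.0, 0.0, 0.0], 'cam_to_world': [[0.262, -0.642, 0.721, 1538.528], [0.965, 0.182, -0.188, -214.533], [-0.011, 0.745, 0.667, 983.748], [0.0, 0.0, 0.0, 1.0]]} 0.99603125
top {'fx': 389.919, 'fy': 389.919, 'cx': 323.368, 'cy': 196.692, 'dist_coeffs': [-0.087, 0.0, 0.0, 0.0, 0.0], 'cam_to_world': [[-0.0, 0.996, -0.088, 474.52], [-1.0, 0.002, 0.031, 27.86], [0.031, 0.088, 0.996, 1059.029], [0.0, 0.0, 0.0, 1.0]]} 0.99590625
wrist {'fx': 275.298, 'fy': 275.298, 'cx': 320.474, 'cy': 199.08, 'dist_coeffs': [-0.024, 0.0, 0.0, 0.0, 0.0], 'tool_from_camera': [[0.0, 0.956, 0.295, 75.42], [1.0, -0.0, 0.0, -0.248], [0.001, 0.295, -0.956, -142.149], [0.0, 0.0, 0.0, 1.0]]} 0.9958671875
```

View pics/scene0.png

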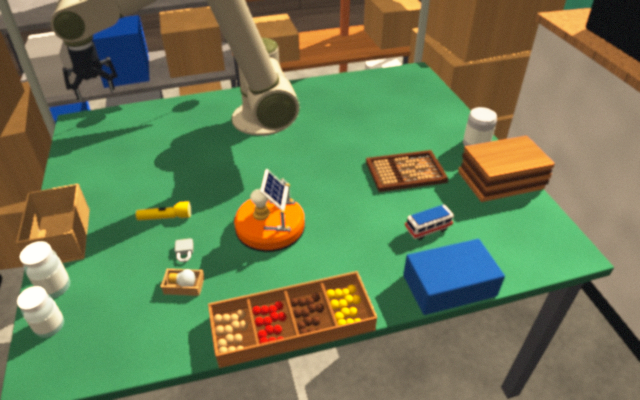

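View pics/top0.png

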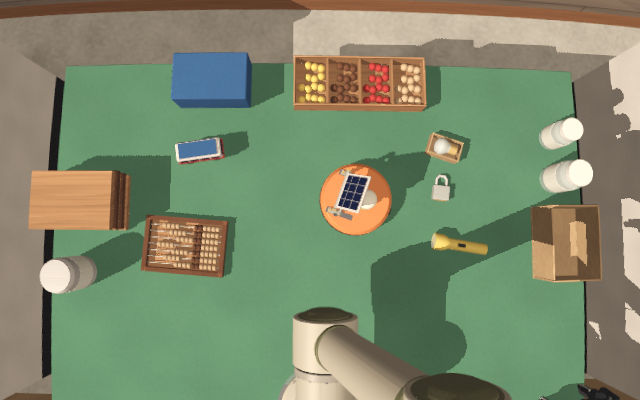

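The scene picture shows the orange lantern at about (270,222), with the flap at (275,190) and the bulb at (260,200). In the top view the lantern is at (356,200), the flap at (352,193), and the bulb peeks out at (370,200). Next I'll measure the lantern from the depth data.

```bash
cat > h.py <<'E'
import numpy as np,cv2
def cloud(c,T=None):
    K=np.array([[c["fx"],0,c["cx"]],[0,c["fy"],c["cy"]],[0,0,1.]])
    h,w=c["range_z"].shape
    uv=np.stack(np.meshgrid(np.arange(w),np.arange(h)),-1).reshape(-1,1,2).astype(np.float64)
    n=cv2.undistortPoints(uv,K,np.array(c["dist_coeffs"])).reshape(h,w,2)
    z=c["range_z"].astype(float)
    P=np.stack([n[...,0]*z,-n[...,1]*z,-z],-1)
    T=c["cam_to_world"] if T is None else T
    T=np.array(T)
    return P@T[:3,:3].T+T[:3,3]
E
python3 - <<'E'
import pickle,numpy as np,cv2
from h import *
d=pickle.load(open("cap0.pkl","rb"))
for n in("top","scene"):
    c=d[n];P=cloud(c);hsv=cv2.cvtColor(c["color"],cv2.COLOR_BGR2HSV)
    cen=np.array([470,-5])
    print(n,"table z",np.median(P[...,2][(abs(P[...,2])<20)]))
    org=(hsv[...,0]<16)&(hsv[...,1]>180)&(hsv[...,2]>100)&(P[...,2]>40)&(P[...,2]<60)&(np.hypot(P[...,0]-470,P[...,1]+30)<170)
    pts=P[org][:,:2].astype(np.float32)
    print("deck",len(pts),np.median(P[org][:,2]),cv2.minEnclosingCircle(pts))
    c0=np.array(cv2.minEnclosingCircle(pts)[0])
    near=np.hypot(P[...,0]-c0[0],P[...,1]-c0[1])<110
    hi=near&(P[...,2]>65)
    blue=hi&(hsv[...,0]>95)&(hsv[...,0]<135)&(hsv[...,1]>100)
    B=P[blue];m=B.mean(0);u,s,vt=np.linalg.svd(B-m);print("blue",len(B),m,"normal",vt[2],vt[0],vt[1],s/len(B)**.5,"zrange",B[:,2].min(),B[:,2].max())
    print("hi z",P[hi][:,2].min(),P[hi][:,2].max())
    big=cv2.resize(c["color"],None,fx=1,fy=1)
    ys,xs=np.where(near); y0,y1,x0,x1=ys.min()-10,ys.max()+10,xs.min()-10,xs.max()+10
    cv2.imwrite(f"pics/{n}_crop.png",cv2.resize(c["color"][y0:y1,x0:x1],None,fx=5,fy=5,interpolation=cv2.INTER_CUBIC)[:600,:800]);print(x0,y0)
E
```

```text
top table z -0.5958831990789122
deck 0 nan ((0.0, 0.0), 0.0)
  return _methods._mean(a, axis=axis, dtype=dtype,
  ret = ret.dtype.type(ret / rcount)
<stdin>:15: RuntimeWarning: Mean of empty slice.
  ret = um.true_divide(
Traceback (most recent call last):
ValueError: zero-size array to reduction operation minimum which has no identity
```

```bash
cat > m.py <<'E'
import pickle,numpy as np,cv2
from h import *
d=pickle.load(open("cap0.pkl","rb"))
for n,px in(("top",(356,200)),("scene",(270,225))):
    c=d[n];P=cloud(c);hsv=cv2.cvtColor(c["color"],cv2.COLOR_BGR2HSV)
    print(n,"table z",np.median(P[...,2][(abs(P[...,2])<20)]),P[px[1],px[0]])
    q=P[px[1],px[0]]
    org=(hsv[...,0]<16)&(hsv[...,1]>150)&(hsv[...,2]>100)&(P[...,2]>44)&(P[...,2]<56)&(np.hypot(P[...,0]-q[0],P[...,1]-q[1])<150)
    pts=P[org][:,:2].astype(np.float32)
    c0=np.array(cv2.minEnclosingCircle(pts)[0])
    print("deck",len(pts),np.median(P[org][:,2]),cv2.minEnclosingCircle(pts))
    near=np.hypot(P[...,0]-c0[0],P[...,1]-c0[1])<110
    hi=near&(P[...,2]>65)
    blue=hi&(hsv[...,0]>95)&(hsv[...,0]<135)&(hsv[...,1]>100)
    B=P[blue];m=B.mean(0);u,s,vt=np.linalg.svd(B-m,full_matrices=False);print("blue",len(B),m,"normal",vt[2],vt[0],vt[1],s/len(B)**.5,"zrange",B[:,2].min(),B[:,2].max())
    wh=hi&(hsv[...,1]<90)
    print("hi z",P[hi][:,2].min(),P[hi][:,2].max())
    ys,xs=np.where(near); y0,y1,x0,x1=ys.min()-15,ys.max()+10,xs.min()-10,xs.max()+10
    cv2.imwrite(f"pics/{n}_crop.png",cv2.resize(c["color"][y0:y1,x0:x1],None,fx=5,fy=5,interpolation=cv2.INTER_CUBIC)[:600,:800]);print(x0,y0)
E
python3 m.py
```

```text
top table z -0.5958831990789122 [546.54796144 -76.0619353  159.7464105 ]
deck 2101 49.22337474717517 ((560.78515625, -89.38397216796875), 91.3698501586914)
blue 328 [566.1451104  -69.64861074 145.28368067] normal [0.25925874 0.72635589 0.63654696] [-0.94062616  0.33941832 -0.00419913] [ 0.21910576  0.59766406 -0.77122652] [22.99271122 18.54211514  1.13212041] zrange 116.980163071741 169.12802359544594
hi z 73.93776629248805 174.8219562903206
304 145
scene table z 0.15636490224358113 [600.75267644 -91.12184067  50.76058678]
deck 791 48.89922070768307 ((566.3170776367188, -89.64460754394531), 89.03193664550781)
blue 81 [562.48863554 -71.56160606 149.62102862] normal [0.24168756 0.72749873 0.64213139] [ 0.97035392 -0.18076806 -0.16042502] [ 6.32153713e-04 -6.61867444e-01  7.49620628e-01] [19.26272497 13.22869357  1.18535723] zrange 125.2059159886411 163.92306077331375
hi z 65.17817168914814 173.2369277089125
220 155
```

View pics/top_crop.png

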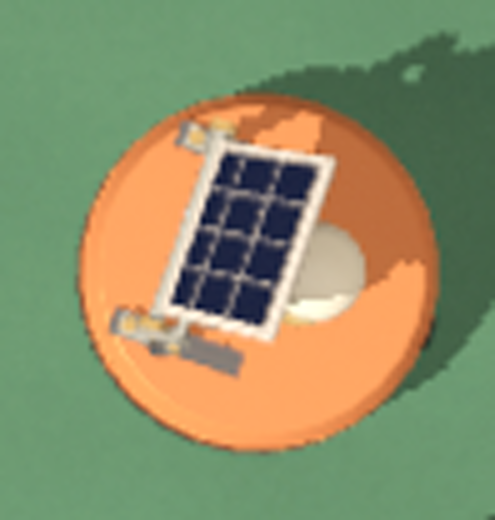

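View pics/scene_crop.png

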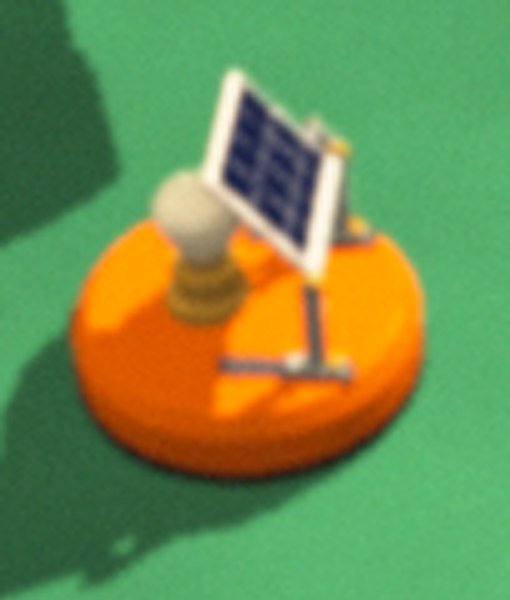

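The top crop shows the flap (white rim, blue cells) with its hinge on the left/robot-left side and the bulb to its right. Its free edge runs from (330,160) to (275,335). The scene crop shows the bulb at (190,215), under the flap's free edge.

Lantern centre is about (562,-89), with +x at azimuth about 70°, and the hinge at about +45 mm. I'll shut the fingers and move to the bulb side of the flap.

>>> carry_out --plan '[[0,[27.6,-14.7,-0.5],[0,0,0]],[0,[27.6,-14.7,-0.5],[0,0,0]],[0,[27.6,-14.7,-0.5],[0,0,0]],[0,[27.6,-14.7,-0.5],[0,0,0]],[0,[27.6,-14.7,-0.5],[0,0,0]],[0,[27.6,-14.7,-0.5],[0,0,0]],[0,[27.6,-14.7,-0.5],[0,0,0]],[0,[27.6,-14.7,-0.5],[0,0,0]],[0,[27.6,-14.7,-0.5],[0,0,0]],[0,[27.6,-14.7,-0.5],[0,0,0]],[0,[27.6,-14.7,-0.5],[0,0,0]],[0,[27.6,-14.7,-0.5],[0,0,0]],[0,[27.6,-14.7,-0.5],[0,0,0]],[0,[27.6,-14.7,-0.5],[0,0,0]],[0,[27.6,-14.7,-0.5],[0,0,0]],[0,[27.6,-14.7,-0.5],[0,0,0]]]' --grip_force 40

```text
time_s: 1.48
eef_pos: [495.5, -184.2, 239.2]
ee_rot: [-0.0, 0.994, 0.111, -0.0]
force: [0.5, -0.4, 1.0]
grip_width: 0.001
```

>>> carry_out --plan '[[0,[0,0,0],[0,0,1.08]],[0,[0,0,0],[0,0,1.08]],[0,[0,0,0],[0,0,1.08]],[0,[0,0,0],[0,0,1.08]],[0,[0,0,0],[0,0,1.08]],[0,[0,0,0],[1.05,0,0]],[0,[0,0,0],[1.05,0,0]],[0,[0,0,0],[1.05,0,0]],[0,[0,0,0],[1.05,0,0]],[0,[0,0,0],[0,0,0]]]'

```text
time_s: 2.32
eef_pos: [493.6, -187.3, 237.8]
ee_rot: [-0.218, 0.961, -0.169, 0.037]
force: [-0.2, -0.3, -0.3]
grip_width: -0.002
```

```bash
cat > w.py <<'E'
import sys,pickle,numpy as np,cv2
from rig import ctrl
from scipy.spatial.transform import Rotation as Ro
from h import *
s=ctrl.sense();c=ctrl.capture("wrist")
q=s["ee_rot"];R=Ro.from_quat([q[1],q[2],q[3],q[0]]).as_matrix()
T=np.eye(4);T[:3,:3]=R;T[:3,3]=s["eef_pos"]
T=T@np.array(c["tool_from_camera"])
P=cloud(c,T);t=sys.argv[1]
pickle.dump((s,c,P),open(f"w{t}.pkl","wb"));cv2.imwrite(f"pics/w{t}.png",c["color"])
print(np.round(s["eef_pos"],1),np.round(R,3).tolist(),np.round(s["joints"],3))
E
python3 w.py 1
```

```text
[ 493.6 -187.3  237.8] [[0.94, -0.308, 0.144], [-0.34, -0.848, 0.406], [-0.003, -0.431, -0.903]] [-0.784  0.364  1.476  0.401  1.508  1.068]
```

View pics/w1.png

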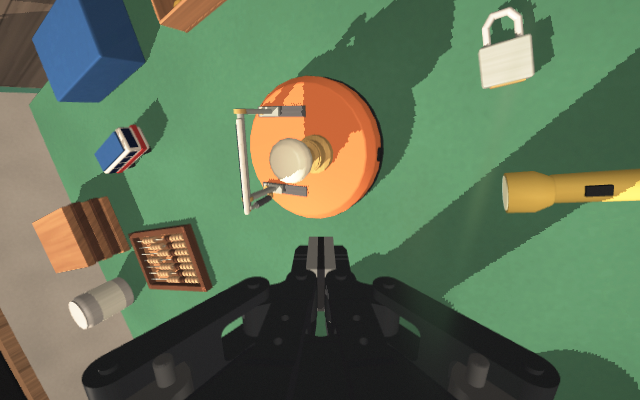

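The wrist picture shows the bulb at (292,160) and the flap nearly edge-on from (240,112) to (247,212), with the shut fingertips at (320,245). I'll measure the bulb and the flap edge from this view.

```bash
cat > m2.py <<'E'
import pickle,numpy as np,cv2
d=pickle.load(open("cap0.pkl","rb"))
from h import *
s,c,P=pickle.load(open("w1.pkl","rb"))
C=np.array([562,-89]);a=np.radians(70.3);ex=np.array([np.cos(a),np.sin(a)]);ey=np.array([-ex[1],ex[0]])
hsv=cv2.cvtColor(c["color"],cv2.COLOR_BGR2HSV)
def L(P): return np.stack([(P[...,:2]-C)@ex,(P[...,:2]-C)@ey,P[...,2]],-1)
for nm,PP,col in(("wrist",P,c["color"]),("top",cloud(d["top"]),d["top"]["color"]),("scene",cloud(d["scene"]),d["scene"]["color"])):
    q=L(PP);h=cv2.cvtColor(col,cv2.COLOR_BGR2HSV)
    r=np.hypot(q[...,0],q[...,1])
    # deck outline
    dk=(h[...,0]<18)&(h[...,1]>130)&(abs(q[...,2]-50)<4)&(r<115)
    if nm=="wrist": dk&=np.indices(dk.shape)[0]<230
    p=PP[dk];print(nm,"deck z",np.median(p[:,2]),cv2.minEnclosingCircle(p[:,:2].astype(np.float32)))
    hi=(q[...,2]>85)&(q[...,2]<200)&(r<95)
    if nm=="wrist": hi[225:]=False
    b=hi&(np.hypot(q[...,0]+20,q[...,1])<30)&(q[...,2]>95)&(q[...,2]<140)
    if b.sum()>20:
        B=q[b]; A=np.c_[2*B,np.ones(len(B))];x=np.linalg.lstsq(A,(B**2).sum(1),rcond=None)[0]
        print(" bulb n",len(B),"sphere",x[:3],np.sqrt(x[3]+(x[:3]**2).sum()),"maxz",np.percentile(B[:,2],99),B.min(0),B.max(0))
    f=hi&(q[...,2]>140);F=q[f]
    print(" flap",len(F),np.percentile(F,[1,99],axis=0).round(1).tolist())
    e=F[F[:,2]>165];print(" edge",len(e),e.mean(0) if len(e) else None)
E
python3 m2.py
```

```text
wrist deck z 49.608213111475635 ((558.69482421875, -87.70367431640625), 89.24946594238281)
 bulb n 1539 sphere [-19.3428617    3.87726725 103.28261297] 26.19419408838198 maxz 127.40282274675091 [-43.66704992 -20.32810179 102.25397558] [  3.4132799   26.79261529 127.99896296]
 flap 669 [[-5.9, -40.5, 144.1], [15.3, 47.1, 172.7]]
 edge 621 [ -3.24203082   1.56074946 170.49995884]
top deck z 49.386978109724794 ((560.8408813476562, -89.54235076904297), 90.17213439941406)
 bulb n 219 sphere [-22.52001463   1.62226618 102.6836165 ] 26.262267258446986 maxz 129.32154420876665 [-43.80050652 -22.26287938 111.93503835] [-12.06754106  25.2990108  130.26574271]
 flap 547 [[-7.0, -42.8, 140.7], [24.3, 45.2, 173.6]]
 edge 181 [ -1.97940496   1.1465893  169.62789812]
scene deck z 49.32619013106455 ((564.166015625, -88.96107482910156), 90.52029418945312)
 bulb n 194 sphere [-18.78236235  -0.84414599 110.11994803] 20.011197823352244 maxz 128.69796714214556 [-40.45465691 -22.75809016  95.11131248] [  3.13880873  18.34295645 129.97000042]
 flap 330 [[-4.1, -43.2, 140.2], [25.2, 46.1, 172.5]]
 edge 83 [  0.17279734   0.25477064 168.56188526]
```

>>> carry_out --plan '[[0,[4.9,-7.2,19.6],[0,0,0]],[0,[4.9,-7.2,19.6],[0,0,0]],[0,[4.9,-7.2,19.6],[0,0,0]],[0,[4.9,-7.2,19.6],[0,0,0]],[0,[4.9,-7.2,19.6],[0,0,0]],[0,[4.9,-7.2,19.6],[0,0,0]],[0,[0,0,0],[0,0,0]],[0,[0,0,0],[0,0,0]]]'

```text
time_s: 3.03
eef_pos: [552.2, -110.5, 151.2]
ee_rot: [-0.214, 0.962, -0.166, 0.037]
force: [0.0, 0.8, 0.9]
grip_width: -0.002
```

```bash
python3 w.py 2
python3 - <<'E'
from rig import ctrl
import cv2
s=ctrl.sense();print(s["force"])
c=ctrl.capture("scene");cv2.imwrite("pics/s2.png",cv2.resize(c["color"][120:270,180:360],None,fx=4,fy=4,interpolation=cv2.INTER_CUBIC))
E
```

```text
[ 552.2 -110.5  151.2] [[0.942, -0.303, 0.142], [-0.335, -0.853, 0.4], [-0.001, -0.424, -0.906]] [-0.601  0.485  1.534  0.443  1.273  1.147]
[ 0.24075555 -0.31729886 -0.38227491]
```

View pics/w2.png

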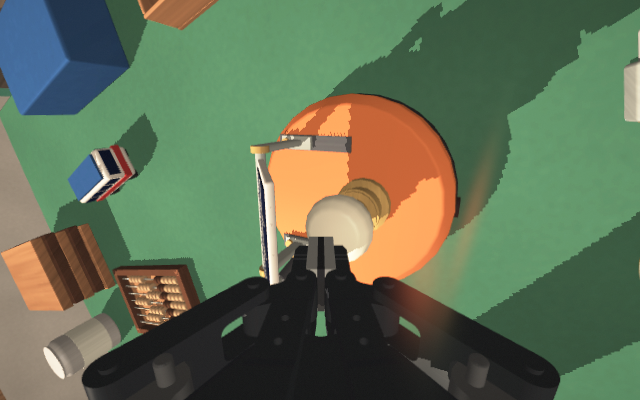

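View pics/s2.png

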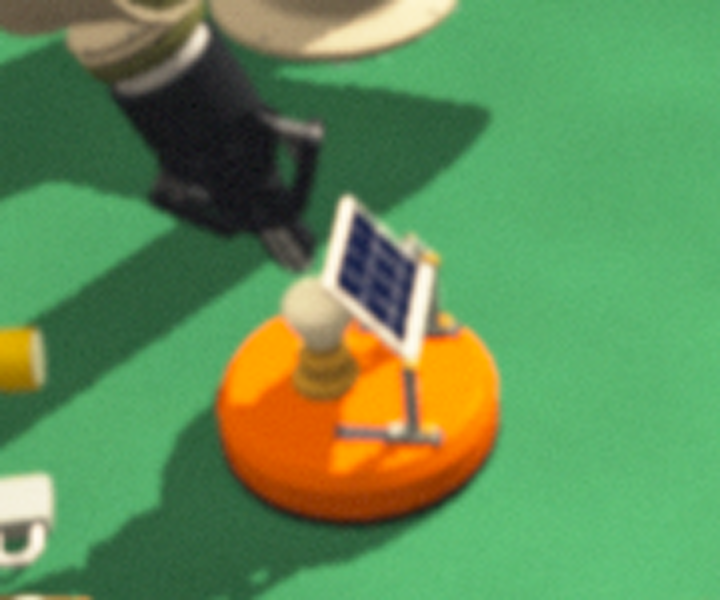

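The fingertips are 20 mm to the bulb side of the flap's free edge and about 10 mm below it: tip at (320,240) in the wrist view, (300,265) in the scene crop. I'll go in gently and feel for contact.

>>> carry_out --plan '[[0,[0,-1.8,1.5],[0,0,0]],[0,[0,-1.8,1.5],[0,0,0]],[0,[0,-1.8,1.5],[0,0,0]],[0,[0,-1.8,0.8],[0,0,0]],[0,[0,0,0],[0,0,0]],[0,[0,0,0],[0,0,0]]]'

```text
time_s: 3.63
eef_pos: [555.2, -103.3, 149.6]
ee_rot: [-0.215, 0.962, -0.167, 0.037]
force: [-0.5, 0.6, -0.2]
grip_width: -0.001
```

>>> carry_out --plan '[[0,[0,-1.5,0.4],[0,0,0]],[0,[0,-1.5,0.4],[0,0,0]],[0,[0,-1.5,0.4],[0,0,0]],[0,[0,0,0],[0,0,0]]]'

```text
time_s: 3.97
eef_pos: [556.8, -99.3, 150.5]
ee_rot: [-0.214, 0.962, -0.167, 0.037]
force: [-1.1, -2.2, -0.0]
grip_width: -0.001
```

>>> carry_out --plan '[[0,[0,-1.5,0.4],[0,0,0]],[0,[0,-1.5,0.4],[0,0,0]],[0,[0,-1.5,0.4],[0,0,0]],[0,[0,0,0],[0,0,0]]]'

```text
time_s: 4.3
eef_pos: [558.5, -94.5, 151.4]
ee_rot: [-0.215, 0.962, -0.167, 0.038]
force: [0.3, -3.8, 1.1]
grip_width: 0.0
```

>>> carry_out --plan '[[0,[0,-2.1,-0.6],[0,0,0]],[0,[0,-2.1,-0.6],[0,0,0]],[0,[0,-2.1,-0.6],[0,0,0]],[0,[0,-2.1,-0.6],[0,0,0]],[0,[0,0,0],[0,0,0]]]'

```text
time_s: 4.72
eef_pos: [560.4, -87.8, 157.0]
ee_rot: [-0.215, 0.962, -0.167, 0.037]
force: [-0.2, -0.9, -2.2]
grip_width: 0.001
```

>>> carry_out --plan '[[0,[0,-2.1,-0.6],[0,0,0]],[0,[0,-2.1,-0.6],[0,0,0]],[0,[0,-2.1,-0.6],[0,0,0]],[0,[0,-2.1,-0.6],[0,0,0]],[0,[0,0,0],[0,0,0]]]'

```text
time_s: 5.13
eef_pos: [562.8, -81.9, 163.0]
ee_rot: [-0.215, 0.962, -0.167, 0.037]
force: [-0.3, -0.8, -0.8]
grip_width: 0.003
```

>>> carry_out --plan '[[0,[0,-2.8,0.2],[0,0,0]],[0,[0,-2.8,0.2],[0,0,0]],[0,[0,-2.8,0.2],[0,0,0]],[0,[0,-2.8,0.3],[0,0,0]],[0,[0,-2.8,0.3],[0,0,0]],[0,[0,0,0],[0,0,0]]]'

```text
time_s: 5.63
eef_pos: [567.4, -69.3, 167.8]
ee_rot: [-0.215, 0.962, -0.167, 0.037]
force: [-0.2, -0.7, 0.6]
grip_width: 0.003
```

```bash
cat > sc.py <<'E'
from rig import ctrl
import cv2,sys
c=ctrl.capture("scene");cv2.imwrite(f"pics/s{sys.argv[1]}.png",cv2.resize(c["color"][120:270,180:360],None,fx=4,fy=4,interpolation=cv2.INTER_CUBIC))
print(ctrl.sense()["force"].round(1))
E
python3 sc.py 3
```

```text
[-0.8 -2.   0.3]
```

View pics/s3.png

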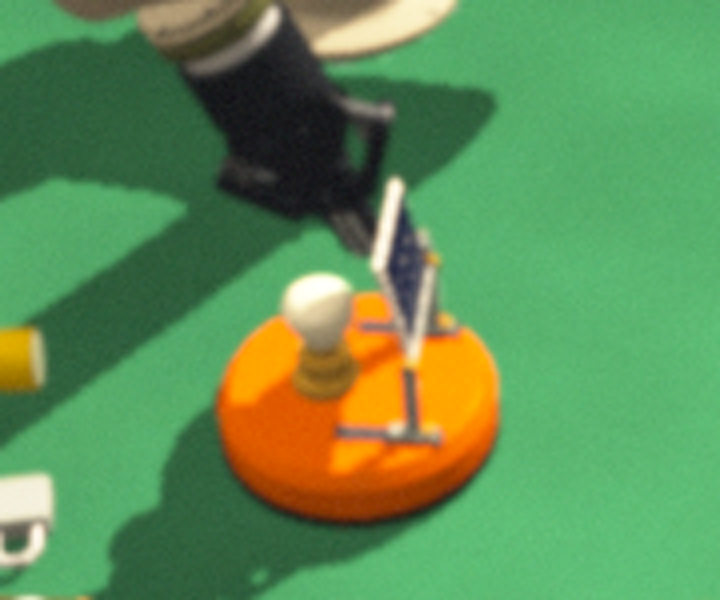

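The flap is now at roughly -15° from upright, following the fingertip with only 1–2 N. I'll carry on over the top.

>>> carry_out --plan '[[0,[0,-2.8,0.7],[0,0,0]],[0,[0,-2.8,0.7],[0,0,0]],[0,[0,-2.8,0.7],[0,0,0]],[0,[0,-2.8,0.8],[0,0,0]],[0,[0,-2.8,0.8],[0,0,0]],[0,[0,0,0],[0,0,0]]]'

```text
time_s: 6.18
eef_pos: [572.1, -55.8, 170.2]
ee_rot: [-0.215, 0.962, -0.167, 0.037]
force: [-0.1, 0.1, -1.6]
grip_width: -0.002
```

>>> carry_out --plan '[[0,[0,-2.8,1],[0,0,0]],[0,[0,-2.8,1],[0,0,0]],[0,[0,-2.8,1.2],[0,0,0]],[0,[0,-2.8,1.2],[0,0,0]],[0,[0,0,0],[0,0,0]],[0,[0,0,0],[0,0,0]]]'

```text
time_s: 6.68
eef_pos: [576.1, -44.9, 171.0]
ee_rot: [-0.215, 0.962, -0.167, 0.037]
force: [-0.3, -0.1, -0.7]
grip_width: -0.001
```

```bash
python3 sc.py 4
```

```text
[ 0.3  0.2 -0.2]
```

View pics/s4.png

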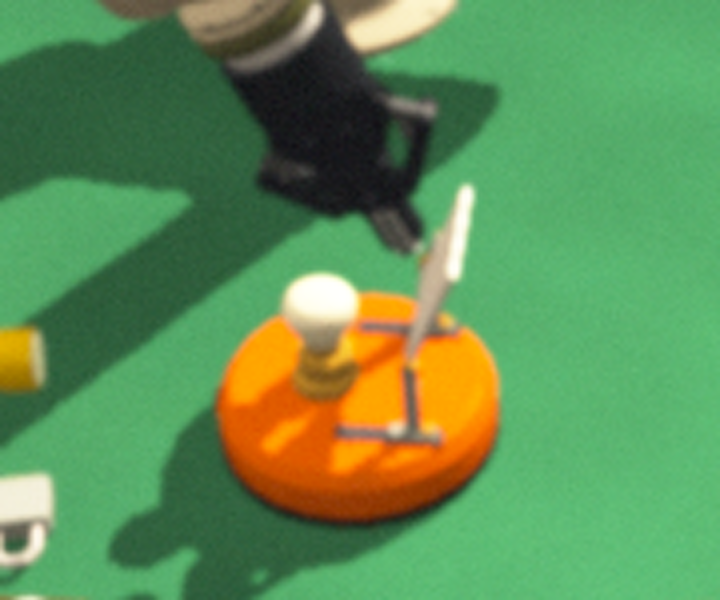

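The flap now leans away past upright with its white side showing (around (440,260)), and the force is about 0. I'll back off to over the bulb, straighten the tool, then check the flap angle.

>>> carry_out --plan '[[0,[0,12.6,-4.1],[0,0,0]],[0,[0,12.6,-4.1],[0,0,0]],[0,[0,12.6,-4.1],[0,0,0]],[0,[0,12.6,-4.1],[0,0,0]],[0,[0,12.6,-4.1],[0,0,0]],[0,[0,0,0],[-1.05,0,0]],[0,[0,0,0],[-1.05,0,0]],[0,[0,0,0],[-1.05,0,0]],[0,[0,0,0],[-1.05,0,0]],[0,[0,0,0],[0,0,0]],[0,[0,0,0],[0,0,0]]]'

```text
time_s: 7.65
eef_pos: [553.8, -106.8, 162.5]
ee_rot: [-0.001, 0.985, -0.17, -0.0]
force: [-0.1, -0.2, -0.3]
grip_width: 0.001
```

```bash
python3 w.py 5
python3 - <<'E'
import pickle,numpy as np,cv2
from rig import ctrl
from h import *
C=np.array([562,-89]);a=np.radians(70.3);ex=np.array([np.cos(a),np.sin(a)]);ey=np.array([-ex[1],ex[0]])
s=ctrl.sense();p=s["eef_pos"][:2]-C;print("tcp lantern",p@ex,p@ey,s["eef_pos"][2],s["force"])
c=ctrl.capture("top");cv2.imwrite("pics/top5.png",cv2.resize(c["color"][130:260,290:430],None,fx=4,fy=4))
for n in("top","scene"):
    c=ctrl.capture(n);P=cloud(c);q=np.stack([(P[...,:2]-C)@ex,(P[...,:2]-C)@ey,P[...,2]],-1)
    m=(q[...,0]>38)&(q[...,0]<95)&(abs(q[...,1])<42)&(q[...,2]>120)&(q[...,2]<195)
    F=q[m];k=F.mean(0);v=np.linalg.svd(F-k,full_matrices=False)[2][2];print(n,len(F),k,v,"tilt from vertical deg",np.degrees(np.arcsin(abs(v[2]))),"max",F.max(0))
E
```

```text
[ 553.8 -106.8  162.5] [[0.942, -0.336, 0.0], [-0.336, -0.942, 0.002], [-0.001, -0.002, -1.0]] [-0.399  0.458  1.475  0.002  1.21   1.513]
tcp lantern -20.192019368851764 1.6761676049848004 162.3816488393184 [ 0.82186656  0.34349338 -0.67738305]
top 442 [6.24886215e+01 1.48496885e-01 1.57764586e+02] [-9.18301147e-01 -3.89472308e-04  3.95882371e-01] tilt from vertical deg 23.321016660790143 max [ 77.10959688  41.5403931  187.47595754]
scene 185 [ 64.20529047  -6.01338778 159.00109979] [-0.91837333 -0.01411133  0.3954634 ] tilt from vertical deg 23.294878335291962 max [ 78.11991568  41.86693708 185.85130919]
```

View pics/w5.png

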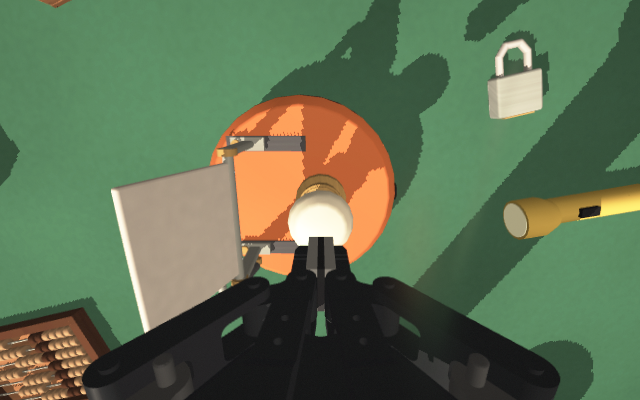

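The flap is open: its plane lies 23° past upright, about 1.1 rad. The tip at (320,240) is over the bulb at (320,213). Descending.

>>> carry_out --plan '[[0,[0,0,7],[0,0,0]],[0,[0,0,7],[0,0,0]],[0,[0,0,7],[0,0,0]],[0,[0,0,6],[0,0,0]],[0,[0,0,0],[0,0,0]],[0,[0,0,0],[0,0,0]]]'

```text
time_s: 8.35
eef_pos: [553.7, -107.0, 135.2]
ee_rot: [-0.0, 0.985, -0.171, -0.0]
force: [0.4, -0.6, 0.8]
grip_width: -0.006
```

>>> carry_out --plan '[[0,[0,0,1],[0,0,0]],[0,[0,0,1],[0,0,0]],[0,[0,0,1],[0,0,0]],[0,[0,0,1],[0,0,0]],[0,[0,0,0],[0,0,0]]]'

```text
time_s: 8.77
eef_pos: [553.8, -107.0, 131.6]
ee_rot: [-0.0, 0.985, -0.171, -0.0]
force: [-0.1, -0.7, -0.1]
grip_width: -0.002
```

>>> carry_out --plan '[[0,[0,0,0.7],[0,0,0]],[0,[0,0,0.7],[0,0,0]],[0,[0,0,0.6],[0,0,0]],[0,[0,0,0],[0,0,0]]]'

```text
time_s: 9.1
eef_pos: [553.8, -107.0, 129.6]
ee_rot: [-0.0, 0.985, -0.171, -0.0]
force: [-0.6, 0.5, 0.7]
grip_width: 0.001
```

>>> carry_out --plan '[[0,[0,0,0.7],[0,0,0]],[0,[0,0,0.7],[0,0,0]],[0,[0,0,0.6],[0,0,0]],[0,[0,0,0],[0,0,0]]]'

```text
time_s: 9.43
eef_pos: [553.8, -107.0, 127.6]
ee_rot: [-0.0, 0.985, -0.171, -0.0]
force: [-0.5, 0.7, 0.9]
grip_width: 0.004
```

>>> carry_out --plan '[[0,[0,0,0.7],[0,0,0]],[0,[0,0,0.7],[0,0,0]],[0,[0,0,0.6],[0,0,0]],[0,[0,0,0],[0,0,0]]]'

```text
time_s: 9.77
eef_pos: [554.1, -107.1, 126.2]
ee_rot: [0.0, 0.985, -0.171, 0.0]
force: [-0.6, -0.3, 3.7]
grip_width: 0.002
```

>>> carry_out --plan '[[0,[0,0,0.7],[0,0,0]],[0,[0,0,0.7],[0,0,0]],[0,[0,0,0.6],[0,0,0]],[0,[0,0,0],[0,0,0]]]'

```text
time_s: 10.1
eef_pos: [554.1, -107.1, 124.2]
ee_rot: [0.0, 0.985, -0.171, 0.0]
force: [-0.9, 0.1, 4.3]
grip_width: -0.002
```

>>> carry_out --plan '[[0,[0,0,0.7],[0,0,0]],[0,[0,0,0.7],[0,0,0]],[0,[0,0,0.6],[0,0,0]],[0,[0,0,0],[0,0,0]]]'

```text
time_s: 10.43
eef_pos: [554.1, -107.1, 122.1]
ee_rot: [0.0, 0.985, -0.171, 0.0]
force: [-0.5, 0.1, 4.6]
grip_width: 0.003
```

>>> carry_out --plan '[[0,[0,0,0.5],[0,0,0]],[0,[0,0,0.5],[0,0,0]],[0,[0,0,0],[0,0,0]]]'

```text
time_s: 10.68
eef_pos: [554.0, -107.1, 121.1]
ee_rot: [0.0, 0.985, -0.171, 0.0]
force: [-1.3, 1.1, 4.2]
grip_width: -0.001
```

>>> carry_out --plan '[[0,[0,0,0.5],[0,0,0]],[0,[0,0,0.3],[0,0,0]],[0,[0,0,0],[0,0,0]]]'

```text
time_s: 10.93
eef_pos: [554.0, -107.1, 120.3]
ee_rot: [0.0, 0.985, -0.171, 0.0]
force: [-1.2, 0.8, 4.9]
grip_width: 0.002
```

>>> carry_out --plan '[[0,[0,0,0.4],[0,0,0]],[0,[0,0,0.3],[0,0,0]],[0,[0,0,0],[0,0,0]]]'

```text
time_s: 11.18
eef_pos: [554.1, -107.1, 119.6]
ee_rot: [0.0, 0.985, -0.171, 0.0]
force: [-0.7, 0.7, 5.1]
grip_width: 0.001
```

>>> carry_out --plan '[[0,[0,0,0.3],[0,0,0]],[0,[0,0,0.2],[0,0,0]],[0,[0,0,0],[0,0,0]]]'

```text
time_s: 11.43
eef_pos: [554.1, -107.1, 119.3]
ee_rot: [0.0, 0.985, -0.171, 0.0]
force: [-1.6, 1.2, 5.7]
grip_width: 0.001
```

>>> carry_out --plan '[[0,[0,0,0.4],[0,0,0]],[0,[0,0,0],[0,0,0]]]'

```text
time_s: 11.6
eef_pos: [554.2, -107.1, 119.2]
ee_rot: [0.0, 0.985, -0.171, 0.001]
force: [-2.3, 0.8, 8.5]
grip_width: -0.003
```

>>> carry_out --plan '[[0,[0,0,0.4],[0,0,0]],[0,[0,0,0],[0,0,0]]]'

```text
time_s: 11.77
eef_pos: [554.3, -107.2, 119.2]
ee_rot: [0.0, 0.985, -0.171, 0.001]
force: [-2.4, 0.4, 10.9]
grip_width: 0.002
```

>>> carry_out --plan '[[0,[0,0,0.4],[0,0,0]],[0,[0,0,0],[0,0,0]]]'

```text
time_s: 11.93
eef_pos: [554.4, -107.2, 119.0]
ee_rot: [0.0, 0.985, -0.171, 0.001]
force: [-2.9, 0.4, 12.2]
grip_width: 0.002
```

>>> carry_out --plan '[[0,[0,0,0.4],[0,0,0]],[0,[0,0,0],[0,0,0]]]'

```text
time_s: 12.1
eef_pos: [554.5, -107.2, 118.8]
ee_rot: [0.0, 0.985, -0.171, 0.001]
force: [-4.0, 1.2, 14.6]
grip_width: -0.002
```

At 119.2 mm the glass stopped and the force rose to 14.6 N, with the contact spring just giving, so the bulb is home. I'll hold briefly, then lift straight off.

>>> carry_out --plan '[[0,[0,0,0],[0,0,0]],[0,[0,0,0],[0,0,0]],[0,[0,0,0],[0,0,0]],[0,[0,0,-3],[0,0,0]],[0,[0,0,-5],[0,0,0]],[0,[0,0,-15],[0,0,0]],[0,[0,0,-20],[0,0,0]],[0,[0,0,-20],[0,0,0]],[0,[0,0,-20],[0,0,0]],[0,[0,0,-20],[0,0,0]],[0,[0,0,0],[0,0,0]],[0,[0,0,0],[0,0,0]]]'

```text
time_s: 13.1
eef_pos: [554.1, -107.1, 220.6]
ee_rot: [0.0, 0.985, -0.171, 0.001]
force: [-0.7, -0.2, -0.7]
grip_width: -0.002
```

```bash
python3 w.py 6
python3 - <<'E'
import pickle,numpy as np,cv2
from rig import ctrl
from h import *
C=np.array([562,-89]);a=np.radians(70.3);ex=np.array([np.cos(a),np.sin(a)]);ey=np.array([-ex[1],ex[0]])
d=pickle.load(open("cap0.pkl","rb"))
def L(P): return np.stack([(P[...,:2]-C)@ex,(P[...,:2]-C)@ey,P[...,2]],-1)
for t in(1,5,6):
    q=L(pickle.load(open(f"w{t}.pkl","rb"))[2]);q=q[:232]
    m=(np.hypot(q[...,0]+20,q[...,1]-2)<6)&(q[...,2]<135)&(q[...,2]>90);print("bulb top",t,m.sum(),np.median(q[m][:,2]) if m.any() else None)
for n in("scene","top"):
    c=ctrl.capture(n);cv2.imwrite(f"pics/{n}6.png",c["color"]);q=L(cloud(c))
    m=(q[...,0]>38)&(q[...,0]<95)&(abs(q[...,1])<42)&(q[...,2]>120)&(q[...,2]<195)
    F=q[m];k=F.mean(0);v=np.linalg.svd(F-k,full_matrices=False)[2][2];print(n,"tilt",np.degrees(np.arcsin(abs(v[2]))))
print(ctrl.sense()["force"])
E
```

```text
[ 554.1 -107.1  220.6] [[0.942, -0.337, 0.001], [-0.337, -0.942, -0.001], [0.001, 0.0, -1.0]] [-0.399  0.407  1.394  0.     1.34   1.516]
bulb top 1 92 126.68575164905864
bulb top 5 181 126.74931103524457
bulb top 6 129 118.96936500023091
scene tilt 23.233114104206468
top tilt 23.238963200152586
[ 0.68756723 -0.21736648 -0.75760021]
```

View pics/scene6.png

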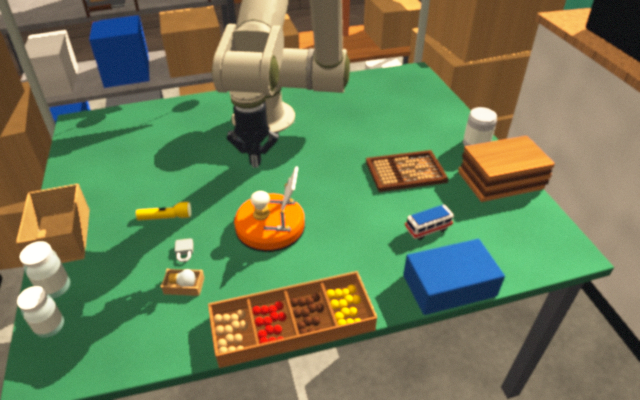

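The scene shows the flap open at (290,188), the bulb seated at (262,203), the gripper clear, and the other things where they were. The bulb's top dropped 7.8 mm, from 126.7 to 119.0 mm. Handing in.

```bash
python3 -c "
from rig import ctrl
print(ctrl.finish_job())"
```

```text
the job is handed in; nothing more can be done
None
```

The flap is open on its stop and the bulb is pressed home. I handed the job in at about 13 s of the 48 s allowed, and the hand-in gives no verdict.

- **Flap:** I tipped it up and over with the shut, tilted fingers, and the highest force I read was about 4 N. After it sprang over it measured 23° past upright, about 1.10 rad, and it measured the same again at the end.
- **Bulb:** I pressed it straight down with a drag of about 4–6 N. It stopped at 119.2 mm, and the force then rose to 14.6 N as the contact spring began to give. Depth readings show its top dropped from 126.7 to 119.0 mm. That fits being fully home, though I judged it from the stop and the force because the bulb's exact starting depth is not known.
- **Last checks:** The arm was clear of everything, with about zero force on the tool. In the last scene picture the other things look unmoved; I judged that by eye and did not measure them. No check failed or disagreed.

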